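# Turn the incense box cap to the red compartment

## Task

On the turquoise glazed incense box, turn the pierced wooden cap by its brass bar until its opening is centred on the compartment marked by the red disc, then let go. Do not turn the cap of the brown box.

Things in the scene. Friction and masses are not known exactly. Their poses are not given: they have to be found in the camera images.
- cap_grip (a point): Middle of the brass bar on the turquoise box's cap, on the vertical turning axis, 77 mm above the table. Bar: 44 mm long (point x axis), 12 thick (y), 32 tall (z up); its foot, the cap's top face, is at 61 mm. Cap: pale wooden disc, 102 mm across, stays where left, turns with light friction (0.05 N m), stops 86 degrees either side of its middle. Box: 144 mm across, 50 high, fixed.
- cap_opening (a point): Centre of the opening in the turquoise box's cap, at the cap's top face, 37 mm from the turning axis; turns with the cap. x axis points outward through the opening, along the bar; z up. The opening is a 27 degree sector from 24 to 47 mm radius. At the start it is within 7 degrees of the cap's middle position and 28 to 77 degrees from the red disc.
- red_mark: Red disc 14 mm across, 3 mm tall, on the turquoise box's shoulder outside the cap, 61 mm from the turning axis and on the same radius as the compartment it marks. Origin at its underside. Yellow, white and black discs mark the others; the four lie 35 and 70 degrees either side of the cap's middle, in changing order. The red disc on the brown box does not count.
- brown_cap_opening (a point): Centre of the opening in the cap of the other, dark brown box, same shape and size as the turquoise one, with the same wooden cap and brass bar. To be left alone. At the cap's top face (61 mm up), 37 mm from its turning axis.
There are look-alikes about, which are no part of the job. What is meant by the part that bears cap_grip is not green, and is the larger of those in its own colour.

How it is judged:
By the outcome, as a careful person would: the job done as asked, in the order asked, and still so for the second after the job is handed in, with the robot touching nothing.
It also fails if it takes over 29 s, if anything falls off the work surface, if the arm or the gripper's body presses on something with over 40 N, if the wrist force passes 120 N, or if a joint passes its speed limit or range.

## Robot

A 6-joint arm with a two-finger parallel gripper is mounted at the origin on the work surface. World frame = base frame: x ahead of the robot, y to its left, z up, the work surface at z = 0. Lengths are in m, angles in rad, forces in N, time in s.
With the tool pointing down it reaches from about 0.25 to 0.8 m from the base axis. Payload 3.9 kg.
Tool frame: the origin (TCP) lies on the centre line of the jaws, within the pads' length; the fingertips stand 14 mm ahead of it and the grasp point (between the pads) lies 5 mm behind it; z points along the fingers, x is the direction in which the jaws open and shut, and the axes are right-handed (so a half turn about z gives the same grasp; the last joint's range is limited). The gripper opens to 85 mm and grips with 20 to 120 N. Pads are 22 mm wide; open, the fingers measure 114 mm over their backs; the gripper's body (76 mm by 85 mm) begins 54 mm behind the grasp point. The pads swing forward as they close: fully open they stand 13 mm farther back than shut.
Start: joints at [-1.245, 0.26, -0.138, 1.173, 0, 1.571], TCP at [0.168, -0.497, 0.245] pointing down, gripper open.
Joint ranges: [-2.78, 2.78], [-0.83, 1.72], [-1.28, 1.37], [-1.9, 2.12], [-1.57, 1.48], [-3.14, 3.14]. Speed limits (rad/s): [2.57, 2.57, 3.14, 3.14, 3.14, 3.14].

## Interface

Orientations are given as a rotation vector (axis times angle).
In Python, from bench import bot, viewer, sign_off gives the robot as it stands.
- The arm moves only by the tool play_rows, never from a script. Its argument "plan" is a list of rows, each a list of 7 numbers: the shift along the tool's x, y, z in cm, then the turn, a rotation vector about the tool's x, y, z in rad, then the closure in counts, from 0 (fully open) to 255 (shut). A call has 1 to 8 rows; each row is the pose to reach, as a shift and turn from the pose commanded when the call began, along the tool's axes at that moment; what a row does not reach only later rows make up. A row lasts 1/12 s, in which the tool goes at most 41.7 mm and 7.16 degrees, less where a joint would pass 70% of its speed; a pose out of reach is approached as far as the arm can. A call with a gripper value outside its range is refused whole. The fingers move at their own pace and stop on an object; the grip force is fixed at half the most. Time passes only in rows, so rows that repeat a pose let the fingers close. It gives the time, the measured TCP pose, the force and the opening at its end, in the units of the state.
- bot.get_state(): the state, without advancing time (a new reading comes with each control period).
- viewer.snapshot(name): name is "scene" or "top" or "wrist"; returns a dict with "pixels" (480x640x3 uint8, blue, green, red), "vertical_fov" (degrees; the focal length in pixels is half the picture's height over the tangent of half this angle, whatever the lens; pixels are square), "cx", "cy" (the principal point, pixels), "R" (3x3) and "t" (3): a world point X has camera coordinates R X + t. Camera axes: x right, y down, z forward; pixel columns grow to the right and rows downward; lengths in m; the calibration is good to about 2 mm. A picture is of the moment at which its call begins. There is no depth.
- sign_off(): hands the job in, once; it reports no verdict.
The state is a dict: "time_s": time; "joint_pos": joint angles; "joint_velocities": joint speeds; "joint_torque": joint torques, N m; "ee_pos": TCP position; "orientation": TCP orientation; "contact_force": force on the tool from outside, world axes, zero at the start; "ft_torque": the same for the moment, N m; "width": finger opening in m.
Only numpy, scipy, OpenCV 4.12 (cv2) and the standard library are available. Lean on these libraries where they do the work, as an engineer would, in place of code of your own. Each camera call takes 0.05 s, during which the arm holds its last target.

## Working session

There is one attempt and no reset: what is moved stays moved. The work goes in short steps, Python scripts to look and compute and a tool call to move; the robot and the scene stay as the last step left them, time stands still between calls to the robot, and variables do not carry over. Pictures are saved under pics/ and viewed, and the job is handed in when it is done.

Besides the shell and the picture viewer there is one more tool, called by a JSON object that holds its "fn" and its "kwargs". play_rows: Moves the arm, as the interface text tells. Its arguments: {"type":"object","properties":{"plan":{"type":"array","items":{"type":"array","items":{"type":"number"}}}},"required":["plan"]}

```bash
mkdir -p pics; ls; cat > h.py <<'E'
import numpy as np, cv2
from bench import bot, viewer, sign_off
def snap(n,f):
    s=viewer.snapshot(n); cv2.imwrite('pics/%s.png'%f,s['pixels'])
    np.save('pics/%s.npy'%f,s,allow_pickle=True); return s
def load(f): return np.load('pics/%s.npy'%f,allow_pickle=True).item()
def foc(s): return 240/np.tan(np.radians(s['vertical_fov'])/2)
def px2w(s,u,v,z):
    d=np.array([(u-s['cx'])/foc(s),(v-s['cy'])/foc(s),1]); R=np.array(s['R']);t=np.array(s['t'])
    c=-R.T@t; d=R.T@d; return c+d*(z-c[2])/d[2]
def w2px(s,X):
    p=np.array(s['R'])@np.array(X)+np.array(s['t']); return np.array([s['cx'],s['cy']])+foc(s)*p[:2]/p[2]
E
python3 - <<'E'
from h import *
for n in('scene','top'):
    s=snap(n,n+'1'); print(n,s['vertical_fov'],-np.array(s['R']).T@s['t'])
print(bot.get_state())
E
```

```text
pics
scene 56.424850523405844 [0.7907375  0.54237523 0.69616891]
top 52.678855009774225 [0.36342275 0.04218423 0.87260737]
{'time_s': 0.1, 'joint_pos': array([-1.24499141e+00,  2.60646724e-01, -1.39237367e-01,  1.17267987e+00,
        1.79059998e-05,  1.57077529e+00]), 'joint_velocities': array([ 6.16809582e-04,  2.88366462e-04,  2.66656788e-03, -9.80353729e-04,
        5.41006996e-05,  2.25819664e-04]), 'joint_torque': array([-9.12030123e-05, -4.06508839e+01,  2.54527438e+01,  1.01035950e-02,
       -5.59548175e-05,  1.71929116e-05]), 'ee_pos': array([ 0.16785818, -0.49683356,  0.24453423]), 'orientation': array([-2.55148048e+00,  1.83111459e+00,  2.23860960e-03]), 'contact_force': array([-0.20190041, -0.02961707,  0.96294147]), 'ft_torque': array([-0.07066788, -0.0471046 ,  0.02326648]), 'width': 0.08557959248533949}
```

View pics/top1.png

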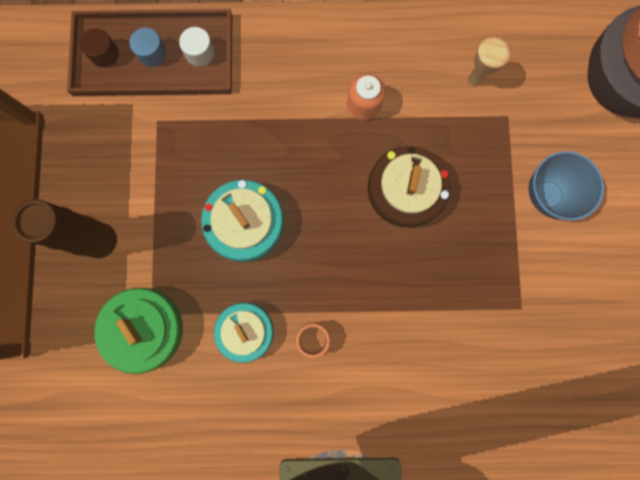

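View pics/scene1.png

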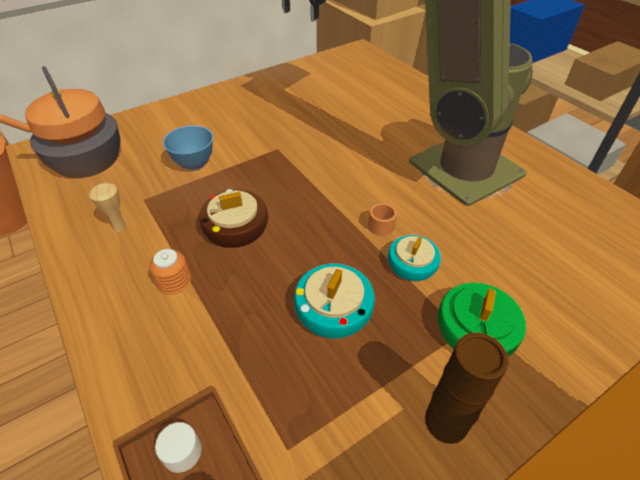

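Candidates in the top view are large turquoise (241,219), small turquoise (243,333), green (138,330) and brown (411,185). The large turquoise at (241,219) fits: it is not green, it is the larger of the turquoise pair, and it carries the four discs. I'll confirm it in a crop.

```bash
python3 - <<'E'
from h import *
s=load('top1'); im=s['pixels'][170:270,190:295]
cv2.imwrite('pics/c1.png',cv2.resize(im,None,fx=6,fy=6,interpolation=cv2.INTER_CUBIC))
s=load('scene1'); im=s['pixels'][255:345,285:385]
cv2.imwrite('pics/c2.png',cv2.resize(im,None,fx=6,fy=6,interpolation=cv2.INTER_CUBIC))
E
```

```text
(no output)
```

View pics/c1.png

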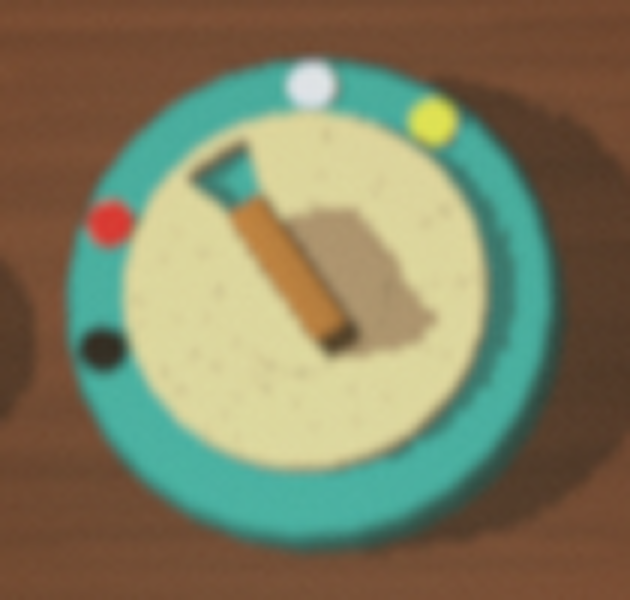

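View pics/c2.png

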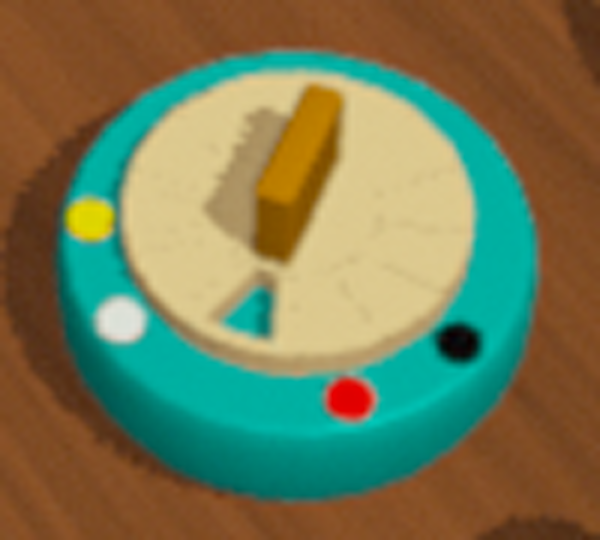

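The crops confirm it. It is the larger turquoise box, with red at crop (110,223), black (103,348), white (311,85), yellow (433,122), the opening at about (228,175), and the bar along (245,205)-(338,337).

```bash
cat > m.py <<'E'
from h import *
from scipy.optimize import least_squares
s=load('top1')
def P(x,y,z,k=6,o=(190,170)): return px2w(s,o[0]+(x+.5)/k-.5,o[1]+(y+.5)/k-.5,z)[:2]
M=np.array([P(110,223,.053),P(311,85,.053),P(433,122,.053),P(103,348,.053)])
n=['red','white','yellow','black']
cc=least_squares(lambda c:np.linalg.norm(M-c,axis=1)-.061,M.mean(0)).x
cap=P(305,290,.061); box=P(310,299,.05)
print('centre fit',cc,np.linalg.norm(M-cc,axis=1),'cap',cap,'box',box)
ang=lambda p,c:np.degrees(np.arctan2(*(p-c)[::-1]))
for c in(cc,cap):
    a=[ang(m,c) for m in M]; print(dict(zip(n,np.round(a,1))),'opening',ang(P(228,175,.061),c),np.linalg.norm(P(228,175,.061)-c))
a,b=P(245,205,.093),P(338,337,.093)
print('bar',np.degrees(np.arctan2(*(a-b)[::-1])),np.linalg.norm(a-b),(a+b)/2)
E
python3 m.py
```

```text
centre fit [0.51150871 0.16262265] [0.06117715 0.06100554 0.06083593 0.06073047] cap [0.51101149 0.1627973 ] box [0.51037213 0.16298152]
{'red': np.float64(69.7), 'white': np.float64(0.0), 'yellow': np.float64(-35.3), 'black': np.float64(104.4)} opening 34.02797323500833 0.03984120607637983
{'red': np.float64(69.2), 'white': np.float64(-0.1), 'yellow': np.float64(-35.2), 'black': np.float64(104.0)} opening 33.424452897993326 0.04015777461908923
bar 34.75421845354674 0.04484015275841589 [0.5105464  0.16178719]
```

```bash
cat >> h.py <<'E'
from scipy.spatial.transform import Rotation as Ro
def delta(p,yaw):
    st=bot.get_state(); R=Ro.from_rotvec(st['orientation'])
    x=np.array([np.cos(yaw),np.sin(yaw),0]);z=np.array([0,0,-1.]);T=Ro.from_matrix(np.c_[x,np.cross(z,x),z])
    print('cm',np.round(R.inv().apply(np.array(p)-st['ee_pos'])*100,2),'rv',np.round((R.inv()*T).as_rotvec(),4),'t',st['time_s'],'pos',np.round(st['ee_pos'],4),'F',np.round(st['contact_force'],1),'M',np.round(st['ft_torque'],2),'w',round(st['width'],4),'j',np.round(st['joint_pos'],2))
E
python3 -c "
from h import *
delta([.511,.1625,.2],np.radians(-55.6))"
```

```text
cm [-51.47 -53.61   4.55] rv [-0.0003  0.0018 -0.2746] t 0.1 pos [ 0.1679 -0.4968  0.2445] F [-0.2 -0.   1. ] M [-0.07 -0.05  0.02] w 0.0856 j [-1.24  0.26 -0.14  1.17  0.    1.57]
```

{"fn": "play_rows", "kwargs": {"plan": [[-1, -1, 0, 0, 0, 0, 0], [-3.5, -3.6, 0, 0, 0, 0, 0], [-6, -6.2, 0, 0, 0, 0, 0], [-8.5, -8.8, 0, 0, 0, 0, 0], [-11, -11.4, 0, 0, 0, 0, 0], [-13.5, -14, 0, 0, 0, 0, 0], [-16, -16.6, 0, 0, 0, 0, 0], [-18.5, -19.2, 0, 0, 0, 0, 0]]}}

```text
time_s: 0.77
ee_pos: [0.2907, -0.2581, 0.2451]
orientation: [-2.552, 1.832, 0.001]
contact_force: [1.3, -0.7, 0.3]
width: 0.0852
```

{"fn": "play_rows", "kwargs": {"plan": [[-2.5, -2.6, 0, 0, 0, -0.03, 0], [-5, -5.2, 0, 0, 0, -0.06, 0], [-7.5, -7.8, 0, 0, 0, -0.09, 0], [-10, -10.4, 0, 0, 0, -0.12, 0], [-12.5, -13, 0, 0, 0, -0.15, 0], [-15, -15.6, 0, 0, 0, -0.18, 0], [-17.5, -18.2, 0, 0, 0, -0.21, 0], [-20, -20.8, 0, 0, 0, -0.24, 0]]}}

```text
time_s: 1.43
ee_pos: [0.4233, -0.0023, 0.2452]
orientation: [2.755, -1.51, -0.001]
contact_force: [0.5, -0.2, 0.4]
width: 0.0851
```

```bash
python3 -c "
from h import *
delta([.511,.1625,.2],np.radians(-55.6))"
```

```text
cm [ -9.17 -16.26   4.52] rv [ 0.0003  0.0003 -0.0324] t 1.4333 pos [ 0.4233 -0.0023  0.2452] F [ 0.5 -0.2  0.4] M [-0.04  0.01 -0.04] w 0.0851 j [-0.01  0.09 -0.36  1.13  0.    2.57]
```

{"fn": "play_rows", "kwargs": {"plan": [[-1.2, -2.2, 0.3, 0, 0, -0.02, 0], [-2.6, -4.8, 1, 0, 0, -0.03, 0], [-4, -7.4, 2, 0, 0, -0.03, 0], [-5.5, -10, 3, 0, 0, -0.03, 0], [-7, -12.6, 4, 0, 0, -0.03, 0], [-8, -14.5, 4.5, 0, 0, -0.03, 0], [-8.2, -14.9, 4.5, 0, 0, -0.03, 0], [-8.2, -14.9, 4.5, 0, 0, -0.03, 0]]}}

```text
time_s: 2.1
ee_pos: [0.5051, 0.1458, 0.1996]
orientation: [2.776, -1.468, -0.002]
contact_force: [-0.4, 0.1, 0.7]
width: 0.0856
```

```bash
python3 -c "
from h import *
snap('wrist','w1')
delta([.511,.1625,.2],np.radians(-55.6))"
```

```text
cm [-1.11 -1.52 -0.01] rv [ 0.0017  0.0002 -0.0033] t 2.15 pos [0.5047 0.1447 0.2   ] F [-0.5 -1.2  0.6] M [-0.03 -0.03  0.  ] w 0.0853 j [ 0.28  0.28 -0.22  1.06 -0.    2.82]
```

View pics/w1.png

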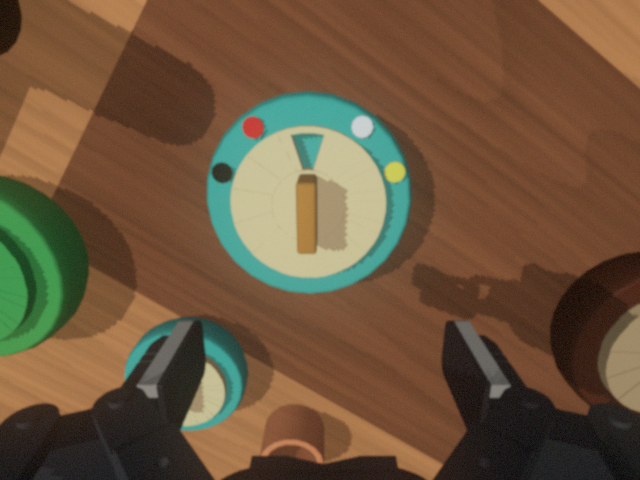

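The wrist view shows the turquoise box, with red (253,127), white (362,127), black (222,173), yellow (395,172), the opening at about (308,150) and the bar (307,217). I'll cross-check the axis and angles with this view.

```bash
python3 - <<'E'
from h import *
from scipy.optimize import least_squares
s=load('w1'); im=s['pixels'][85:300,200:420]
cv2.imwrite('pics/c3.png',cv2.resize(im,None,fx=2.7,fy=2.7,interpolation=cv2.INTER_CUBIC))
W=lambda u,v,z:px2w(s,u,v,z)[:2]
M=np.array([W(*p,.053) for p in((253.5,127.5),(362,126.5),(395,172),(222,172.5))])
c=least_squares(lambda c:np.linalg.norm(M-c,axis=1)-.061,M.mean(0)).x
A=lambda d:np.degrees(np.arctan2(d[1],d[0]))
print(c,np.linalg.norm(M-c,axis=1),[A(m-c) for m in M])
for p in((292,135),(324,135),(308,150)): 
  q=W(*p,.061)-c; print(A(q),np.linalg.norm(q))
a,b=W(307,182,.093),W(307,253,.093); print(a,b,(a+b)/2,A(a-b),np.linalg.norm(a-b))
E
```

```text
[0.51150232 0.16280469] [0.06091634 0.06111929 0.06089621 0.06101897] [np.float64(69.18934301040764), np.float64(0.10024655737262704), np.float64(-35.032862175291974), np.float64(103.96541751614346)]
46.33477288069642 0.047006541093508526
21.870644621965575 0.047067253865923774
34.22002597191975 0.036766754617330526
[0.53048447 0.17520595] [0.49454026 0.1513725 ] [0.51251236 0.16328922] 33.54707514137593 0.0431279400611315
```

View pics/c3.png

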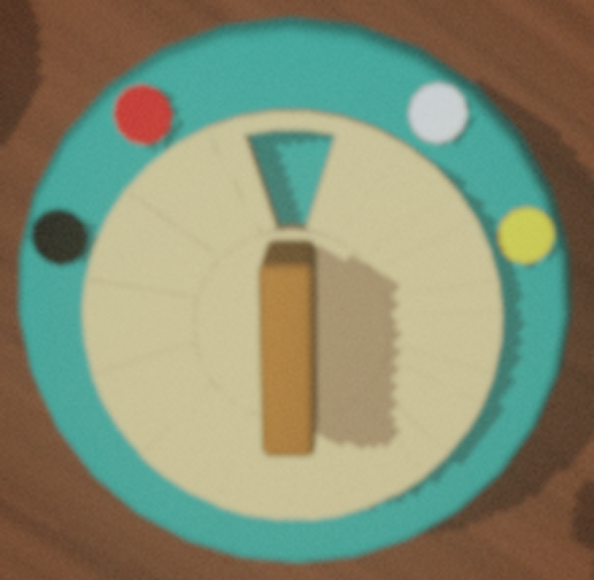

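```bash
python3 -c "
from h import *
delta([.5115,.1627,.081],np.radians(-55.8))"
```

```text
cm [-1.1  -1.6  11.89] rv [0.0017 0.0002 0.0002] t 2.15 pos [0.5047 0.1447 0.2   ] F [-0.5 -1.2  0.6] M [-0.03 -0.03  0.  ] w 0.0853 j [ 0.28  0.28 -0.22  1.06 -0.    2.82]
```

{"fn": "play_rows", "kwargs": {"plan": [[-0.6, -0.9, 0.5, 0, 0, 0, 0], [-1.1, -1.6, 2, 0, 0, 0, 0], [-1.1, -1.6, 4, 0, 0, 0, 0], [-1.1, -1.6, 6, 0, 0, 0, 0], [-1.1, -1.6, 7, 0, 0, 0, 0], [-1.1, -1.6, 7, 0, 0, 0, 0], [-1.1, -1.6, 7, 0, 0, 0, 0], [-1.1, -1.6, 7, 0, 0, 0, 0]]}}

```text
time_s: 2.82
ee_pos: [0.5133, 0.1625, 0.1314]
orientation: [-2.774, 1.472, -0.002]
contact_force: [1.0, -0.3, 0.5]
width: 0.0852
```

```bash
python3 -c "
from h import *
delta([.5115,.1627,.081],np.radians(-55.8))"
```

```text
cm [-0.12  0.15  5.04] rv [-0.0017 -0.0005 -0.0018] t 2.8167 pos [0.5133 0.1625 0.1314] F [ 1.  -0.3  0.5] M [ 0.01 -0.01 -0.01] w 0.0852 j [ 0.31  0.36 -0.31  0.9   0.    2.85]
```

{"fn": "play_rows", "kwargs": {"plan": [[-0.1, 0.1, 1, 0, 0, 0, 0], [-0.1, 0.1, 2.2, 0, 0, 0, 0], [-0.1, 0.1, 3.4, 0, 0, 0, 0], [-0.1, 0.1, 4.4, 0, 0, 0, 0], [-0.1, 0.1, 5, 0, 0, 0, 0], [-0.1, 0.1, 5, 0, 0, 0, 0], [-0.1, 0.1, 5, 0, 0, 0, 0], [-0.1, 0.1, 5, 0, 0, 0, 0]]}}

```text
time_s: 3.48
ee_pos: [0.5119, 0.163, 0.081]
orientation: [-2.775, 1.471, -0.001]
contact_force: [-0.5, 0.6, -0.8]
width: 0.0855
```

```bash
python3 -c "
from h import *
snap('scene','s2');snap('wrist','w2')
delta([.5115,.1627,.081],np.radians(-55.8))
s=load('s2');cv2.imwrite('pics/s2c.png',cv2.resize(s['pixels'][200:350,250:450],None,fx=4,fy=4))"
```

```text
cm [0.01 0.05 0.  ] rv [-0.0014 -0.0004 -0.0011] t 3.5833 pos [0.5119 0.1631 0.081 ] F [ 0.5  0.6 -0.2] M [-0.02 -0.    0.02] w 0.0852 j [ 0.31  0.4  -0.39  0.78  0.    2.85]
```

View pics/w2.png

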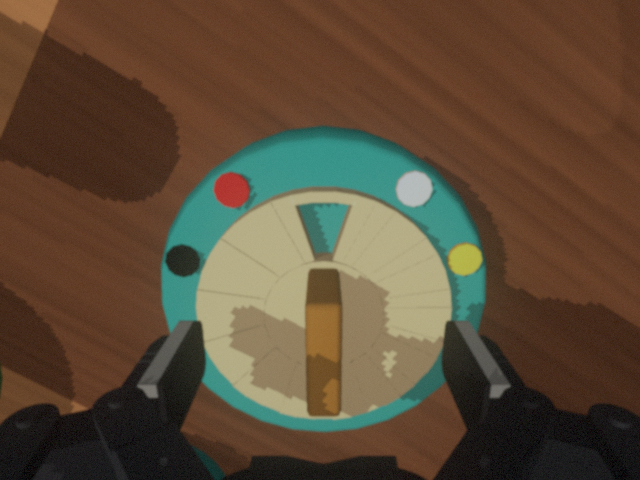

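View pics/s2c.png

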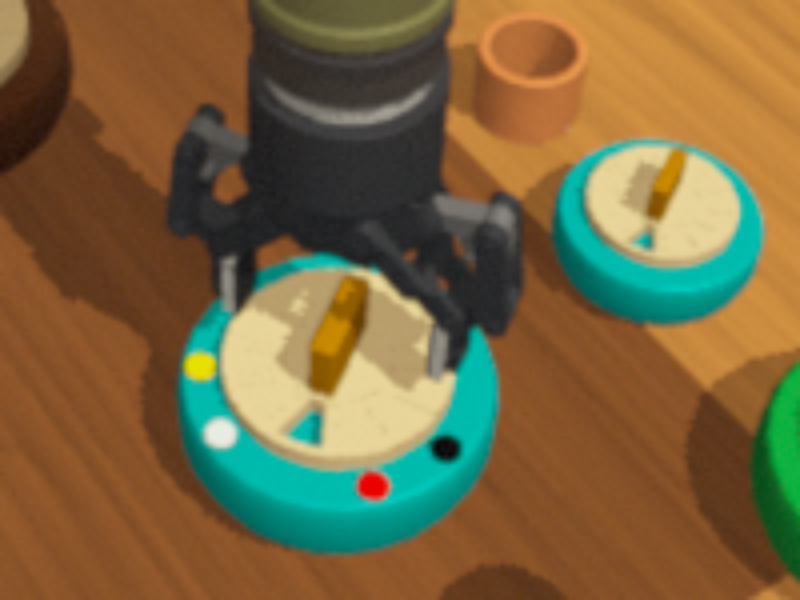

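The bar (323,340) lies centred and parallel between the pads. I'll close.

{"fn": "play_rows", "kwargs": {"plan": [[0, 0, 0, 0, 0, 0, 80], [0, 0, 0, 0, 0, 0, 140], [0, 0, 0, 0, 0, 0, 180], [0, 0, 0, 0, 0, 0, 220], [0, 0, 0, 0, 0, 0, 255], [0, 0, 0, 0, 0, 0, 255], [0, 0, 0, 0, 0, 0, 255], [0, 0, 0, 0, 0, 0, 255]]}}

```text
time_s: 4.25
ee_pos: [0.5114, 0.1627, 0.0805]
orientation: [2.775, -1.472, 0.001]
contact_force: [0.4, -1.2, 3.4]
width: 0.011
```

```bash
python3 -c "
from h import *
delta([.5115,.1627,.081],np.radians(-55.8))"
```

```text
cm [ 0.   -0.01 -0.05] rv [ 0.     -0.0005 -0.0012] t 4.25 pos [0.5114 0.1627 0.0805] F [ 0.4 -1.2  3.4] M [-0.16  0.04  0.03] w 0.011 j [ 0.31  0.4  -0.39  0.78 -0.    2.85]
```

{"fn": "play_rows", "kwargs": {"plan": [[0, 0, 0, 0, 0, -0.02, 255], [0, 0, 0, 0, 0, -0.06, 255], [0, 0, 0, 0, 0, -0.11, 255], [0, 0, 0, 0, 0, -0.16, 255], [0, 0, 0, 0, 0, -0.21, 255], [0, 0, 0, 0, 0, -0.26, 255], [0, 0, 0, 0, 0, -0.3, 255], [0, 0, 0, 0, 0, -0.32, 255]]}}

```text
time_s: 4.92
ee_pos: [0.5114, 0.1626, 0.0805]
orientation: [2.975, -1.008, 0.001]
contact_force: [-0.1, -1.6, 2.9]
width: 0.011
```

```bash
python3 -c "
from h import *
delta([.5115,.1627,.081],np.radians(-20.5))"
```

```text
cm [ 0.   -0.01 -0.05] rv [ 2.000e-04 -5.000e-04 -2.954e-01] t 4.9167 pos [0.5114 0.1626 0.0805] F [-0.1 -1.6  2.9] M [-0.26  0.05 -0.05] w 0.011 j [ 0.31  0.4  -0.39  0.78 -0.    2.53]
```

{"fn": "play_rows", "kwargs": {"plan": [[0, 0, 0, 0, 0, -0.03, 255], [0, 0, 0, 0, 0, -0.08, 255], [0, 0, 0, 0, 0, -0.14, 255], [0, 0, 0, 0, 0, -0.2, 255], [0, 0, 0, 0, 0, -0.25, 255], [0, 0, 0, 0, 0, -0.285, 255], [0, 0, 0, 0, 0, -0.296, 255], [0, 0, 0, 0, 0, -0.296, 255]]}}

```text
time_s: 5.58
ee_pos: [0.5115, 0.1626, 0.0805]
orientation: [3.091, -0.561, 0.001]
contact_force: [-0.2, -1.7, 2.4]
width: 0.011
```

```bash
python3 -c "
from h import *
snap('wrist','w3')
delta([.5115,.1627,.081],np.radians(-20.5))"
```

```text
cm [-0.   -0.01 -0.05] rv [ 0.0003 -0.0006 -0.0018] t 5.6333 pos [0.5115 0.1626 0.0805] F [ 0.3 -2.2  3.1] M [-0.43  0.01  0.03] w 0.011 j [ 0.31  0.4  -0.39  0.78 -0.    2.24]
```

View pics/w3.png

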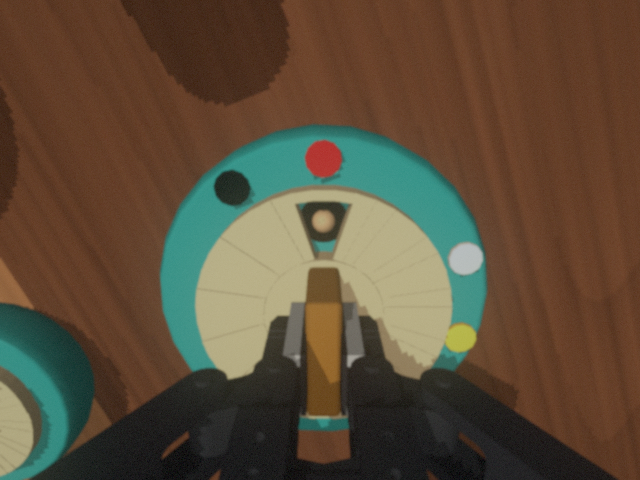

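The opening (323,228) is in line with the red disc (323,159), and the compartment's ball shows centred at (323,221). I'll release and retreat straight up.

{"fn": "play_rows", "kwargs": {"plan": [[0, 0, 0, 0, 0, 0, 200], [0, 0, 0, 0, 0, 0, 120], [0, 0, 0, 0, 0, 0, 60], [0, 0, 0, 0, 0, 0, 0], [0, 0, 0, 0, 0, 0, 0], [0, 0, 0, 0, 0, 0, 0], [0, 0, 0, 0, 0, 0, 0], [0, 0, 0, 0, 0, 0, 0]]}}

```text
time_s: 6.3
ee_pos: [0.5112, 0.1629, 0.0803]
orientation: [-3.091, 0.561, 0.0]
contact_force: [-0.4, 0.2, 0.3]
width: 0.0853
```

{"fn": "play_rows", "kwargs": {"plan": [[0, 0, -0.8, 0, 0, 0, 0], [0, 0, -2.2, 0, 0, 0, 0], [0, 0, -4, 0, 0, 0, 0], [0, 0, -6, 0, 0, 0, 0], [0, 0, -8, 0, 0, 0, 0], [0, 0, -10, 0, 0, 0, 0], [0, 0, -11, 0, 0, 0, 0], [0, 0, -11, 0, 0, 0, 0]]}}

```text
time_s: 6.97
ee_pos: [0.5131, 0.1634, 0.1933]
orientation: [-3.088, 0.56, -0.008]
contact_force: [0.6, 0.7, -0.3]
width: 0.0853
```

{"fn": "play_rows", "kwargs": {"plan": [[0, 1, -1, 0, 0, 0, 0], [0, 1.8, -1, 0, 0, 0, 0], [0, 1.8, -1, 0, 0, 0, 0], [0, 1.8, -1, 0, 0, 0, 0]]}}

```text
time_s: 7.3
ee_pos: [0.504, 0.1451, 0.1995]
orientation: [3.09, -0.563, -0.003]
contact_force: [-0.2, 0.3, 0.3]
width: 0.085
```

```bash
python3 -c "
from h import *
snap('wrist','w4');snap('scene','s4')
delta([.5115,.1627,.081],np.radians(-20.5))
s=load('w4');cv2.imwrite('pics/w4c.png',cv2.resize(s['pixels'][60:320,180:440],None,fx=2.2,fy=2.2,interpolation=cv2.INTER_CUBIC))"
```

```text
cm [ 0.08 -1.85 11.85] rv [ 0.0007  0.0012 -0.0017] t 7.4 pos [0.5044 0.1457 0.1995] F [ 0.1  0.3 -0.6] M [ 0.02  0.03 -0.01] w 0.0855 j [ 0.28  0.28 -0.23  1.06  0.    2.21]
```

View pics/w4c.png

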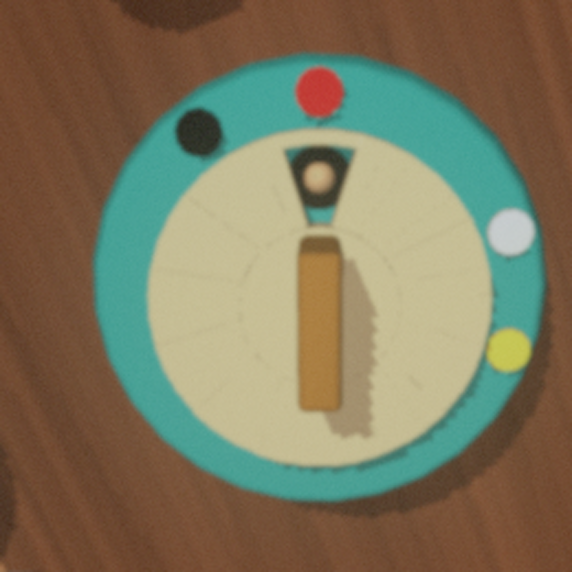

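View pics/s4.png

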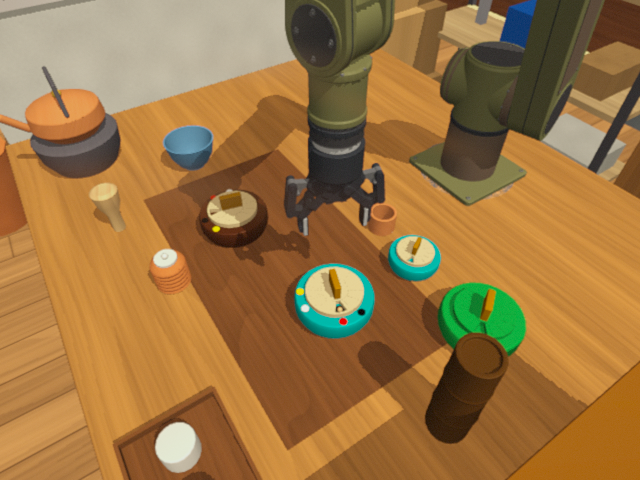

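The red disc (320,92), opening centre (319,180) and bar (320,325) lie on one line in the crop. The gripper is open and clear, and the brown box is untouched. I'll hand the job in.

```bash
python3 -c "
from h import *
print(sign_off())"
```

```text
the job is handed in; nothing more can be done
None
```

I turned the cap of the larger turquoise box about 35° anticlockwise, seen from above, by its brass bar. I then opened the gripper, raised it about 12 cm clear of the cap and signed off at about 7.4 s.

- **Alignment:** The last wrist picture shows the red disc, the opening and the bar on one line, with the compartment's ball centred in the opening. I judged this by eye and estimate it is within about 1°.
- **Force:** Readings were about 4 N or less at the end of each move. I did not log the force between those readings.
- **Brown box:** The gripper never went near it, and its cap looks unchanged in the last scene picture.
- **Disagreements:** The top and wrist pictures agreed to 0.2 mm on the turning axis and 0.5° on the red disc and opening. No check failed.

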